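Shim the rocking lamp plinth

ROBOT

A 6-joint arm with a two-finger parallel gripper is mounted at the origin on the work surface. World frame = base frame: x ahead of the robot, y to its left, z up, the work surface at z = 0. Lengths are in m, angles in rad, forces in N, time in s.
With the tool pointing down it reaches from about 0.35 to 0.775 m from the base axis. Payload 7.3 kg.
Tool frame: the origin (TCP) lies at the very end of the fingers, on their centre line; the grasp point (between the pads) lies 19 mm behind it (pinch_z is the distance from the TCP to the grasp point, in m); z points along the fingers, y is the line along which they close (so a half turn about z gives the same grasp; the last joint's range is limited). The gripper opens to 92 mm and grips with 3 to 60 N. Pads are 19 mm wide; open, the fingers measure 130 mm over their backs; the gripper's body (75 mm by 190 mm) begins 47 mm behind the grasp point.
Start: joints at [1.106, 0.342, 1.524, -0, 1.275, -0.146], TCP at [0.165, 0.499, 0.227] pointing down, gripper open.
Joint ranges: [-2.53, 2.53], [-0.77, 2.02], [0.04, 2.7], [-1, 4.14], [0.28, 2.66], [-3.11, 3.11]. Speed limits (rad/s): [2.57, 2.57, 3.14, 3.14, 3.14, 3.14].

INTERFACE

Orientations are given as [roll, pitch, yaw] about the fixed x, y, z axes, in that order (R = Rz(yaw) Ry(pitch) Rx(roll)).
In Python, from cell import * gives the robot as it stands.
- The arm moves only by the tool arm_command, never from a script. Its arguments are lists of equal length, an entry for each row: "fingers": the gripper command: -1 is fully open, 1 is shut, values between are in proportion; "travel": the shift along the tool's x, y, z in m, a list of three; "dr": the turn, a rotation vector about the tool's x, y, z in degrees, a list of three. In form: {"fingers": [fingers, ...], "travel": [[x, y, z], ...], "dr": [[wx, wy, wz], ...]}. A call has 1 to 8 rows; each row is the pose to reach, as a shift and turn from the pose commanded when the call began, along the tool's axes at that moment; what a row does not reach only later rows make up. A row lasts 1/12 s, in which the tool goes at most 41.7 mm and 7.16 degrees, less where a joint would pass 70% of its speed; a pose out of reach is approached as far as the arm can. A call with a gripper value outside its range is refused whole. The fingers move at their own pace and stop on an object; "squeeze" is the grip in N (left out, the last holds). Time passes only in rows, so rows that repeat a pose let the fingers close. It gives the time, the measured TCP pose, the force, the opening and the grip force at its end, in the units of the state.
- observe(): the state, without advancing time (a new reading comes with each control period).
- read_camera(name): name is "scene" or "top" or "wrist"; returns a dict with "color" (420x560x3 uint8, blue, green, red), "z_map" (420x560 float32, m along the optical axis (not along the pixel's ray), 0 where there is no reading), "fx", "fy", "cx", "cy" (pixels), "R" (3x3) and "t" (3): a world point X has camera coordinates R X + t. Camera axes: x right, y down, z forward; pixel columns grow to the right and rows downward; lengths in m; the calibration is good to about 2 mm. A picture is of the moment at which its call begins.
- hand_in(): hands the job in; it is judged then, once.
The state is a dict: "time": time; "qpos": joint angles; "qvel": joint speeds; "joint_efforts": joint torques, N m; "tool_pos": TCP position; "tool_rot": TCP orientation; "contact_force": force on the tool from outside, world axes, zero at the start; "torque": the same for the moment, N m; "opening": finger opening in m; "grip_force": force on a finger pad.
Only numpy, scipy, OpenCV 4.12 (cv2) and the standard library are available. Lean on these libraries where they do the work, as an engineer would, in place of code of your own. Each camera call takes 0.05 s, during which the arm holds its last target. There are 200 camera calls.

TASK

The wooden lamp plinth on the signing table rocks, because the foot at the corner beside the orange shim is too short. With your fingertips push the shim, thin edge first, in under that foot until it is snug, carries weight and stops the rocking, without jacking the plinth up; then press firmly (about a kilogram's weight) down on the deck right above that foot to check that it no longer dips, and let go. Only push and press: pinch and lift nothing, do not shove the plinth along, and leave the books, pen and mug where they are.

Things in the scene. Friction and masses are not known exactly. Their poses are not given: they have to be found in the camera images.
- plinth: Low oak lamp plinth, loose, 260 (x) x 220 (y) mm, deck top 58 mm up, about 3.6 kg with the lamp (varies by 15 %). Origin on the table under its centre, z up, yaw within 0.25. Apron underside 20 mm up. Four feet 20 x 20 mm centred at (+-115, +-95) mm. It rests on three; 3 to 4 N on the corner above the short one tips it down until that foot meets the table. Friction about 0.6 holds it.
- short_foot (a point): Point at table level under the middle of the short foot: plinth frame (-115, -95, 0) mm. The foot ends 4 to 9 mm above the table (hidden, differs each time). Its outer faces lie 10 mm from this point in the plinth's -x and -y directions; the shim starts off the -y face. The shim touches the foot once its nose is 11 to 40 mm in past that face.
- short_corner (a point): Point on the deck top straight above the middle of the short foot, plinth frame (-115, -95, 58) mm, 15 mm inside both deck edges: the place to press. With the shim snug it dips by less than 1 mm under 10 N.
- shim: Loose orange plastic wedge, 90 (x) x 50 (y) mm, 50 g, friction about 0.6. Flat below; its top slopes from 2 mm thick at the nose (+x end) to 18 mm at the tail. Origin centred on its underside. Starts nose towards the short foot, 25 to 65 mm off, up to 20 mm off line, 0.3 rad askew. Sliding it free takes under 1 N; about 6 N makes it snug and it stays; over 10 N may shove or jack up the plinth.
- shim_nose (a point): Middle of the shim's thin edge, on the table: shim frame (45, 0, 0) mm.
- shim_tail (a point): Middle of the shim's upright tail face, the face to push: shim frame (-45, 0, 9) mm. The face is 50 mm wide and 18 mm high.
- books: Bystander: stack of four white books, 140 x 205 x 56 mm, 1.2 kg; origin under its centre.
- pen: Bystander: black pen lying on the table along its x, 138 mm long, 10 mm thick, 25 g; origin under its middle.
- mug: Bystander: white mug, rim radius 40 mm, 92 mm tall, 0.33 kg, handle at its +y; origin under its centre.
- lamp (a point): Middle of the black lamp housing screwed to the plinth: plinth frame (35, 26, 170) mm. Housing 60 (x) x 140 (y) x 140 mm, top 240 mm above the table. With its stand, fins and knobs it takes the deck from x = -32 to 102 and y = -60 to 112 mm; the rest of the deck is bare.
There are look-alikes about, which are no part of the job. What is meant by the shim is not black, green or yellow, and is the smaller of those in its own colour.

How it is judged:
By the outcome, as a careful person would: the job done as asked, in the order asked, and still so for the second after the job is handed in, with the robot touching nothing.
It also fails if it takes over 42 s, if anything falls off the work surface, if the arm or the gripper's body presses on something with over 40 N, if the wrist force passes 120 N, or if a joint passes its speed limit or range.

## Working session

There is one attempt and no reset: what is moved stays moved. The work goes in short steps, Python scripts to look and compute and a tool call to move; the robot and the scene stay as the last step left them, time stands still between calls to the robot, and variables do not carry over. Pictures are saved under pics/ and viewed, at most 10 in all, crops included, and the job is handed in when it is done.

Besides the shell and the picture viewer there is one more tool, called as a command line: name --argument value ..., lists and objects as JSON in quotes. arm_command: Moves the arm, as the interface text tells. Its arguments: {"type":"object","properties":{"fingers":{"type":"array","items":{"type":"number"}},"travel":{"type":"array","items":{"type":"array","items":{"type":"number"}}},"dr":{"type":"array","items":{"type":"array","items":{"type":"number"}}},"squeeze":{"type":"number"}},"required":["fingers","travel","dr"]}

```bash
ls; mkdir -p pics; python3 - <<'E'
from cell import *
import cv2,numpy as np
s=observe();print(s)
ims=[]
for n in("scene","top"):
    c=read_camera(n);np.save(f"pics/{n}.npy",c,allow_pickle=True);cv2.imwrite(f"pics/{n}0.png",c["color"]);print(n,c["fx"],c["R"],c["t"])
E
```

```text
pics
{'time': 0.0, 'qpos': array([ 1.10601117e+00,  3.42686135e-01,  1.52503427e+00, -3.65430993e-06,
        1.27539568e+00, -1.46011228e-01]), 'qvel': array([-0.0002707 , -0.0006118 ,  0.00010219,  0.00044902,  0.00014926,
       -0.00063926]), 'joint_efforts': array([-8.62434317e-04, -4.31244385e+01, -2.44219422e+01,  7.15573551e-02,
        5.60223078e-02, -1.40201573e-04]), 'tool_pos': array([0.16433382, 0.49818052, 0.22605793]), 'tool_rot': array([-3.14008493e+00, -2.18190497e-04,  2.82281963e+00]), 'contact_force': array([-1.10078982,  0.31960958, -0.59163866]), 'torque': array([ 0.0052713 ,  0.0172295 , -0.00853107]), 'grip_force': 0.0, 'opening': 0.09165582329523404}
scene 418.455071014943 [[ 0.38546874  0.92251299  0.01958657]
 [ 0.62738405 -0.24646676 -0.73867679]
 [-0.67661149  0.29702511 -0.67377516]] [-0.11455282 -0.27050442  1.41271365]
top 475.1859636268374 [[ 0.01499338 -0.99975687 -0.01616803]
 [-0.99854996 -0.01413524 -0.05194391]
 [ 0.05170275  0.0169234  -0.99851912]] [-0.08786865  0.54837896  1.05271287]
```

View pics/top0.png

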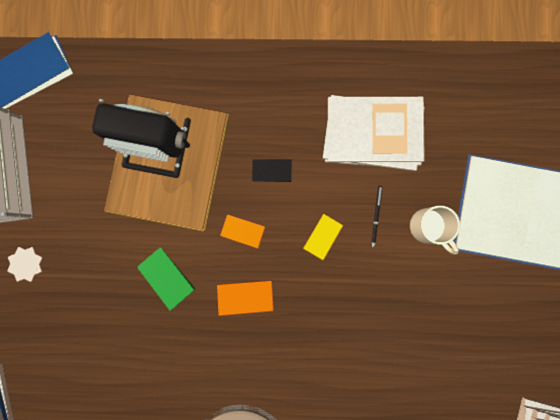

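View pics/scene0.png

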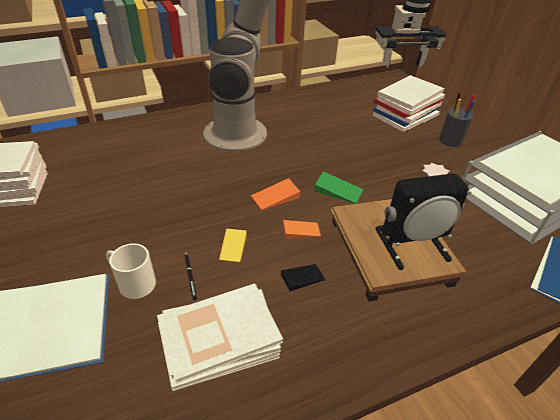

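Top view: orange candidates are the small one at (243,231) and a larger look-alike at (245,298). The green (165,279), yellow (323,237) and black (272,170) ones are excluded by colour. The shim is the small orange one at (243,231), and the plinth's short corner is near (205,230).

```bash
cat > h.py <<'E'
from cell import *
import cv2,numpy as np
def ray(c,u,v,z):
    d=c["R"].T@np.array([(u-c["cx"])/c["fx"],(v-c["cy"])/c["fy"],1]);o=-c["R"].T@c["t"]
    return o+d*(z-o[2])/d[2]
def pix(c,X):
    p=c["R"]@X+c["t"];return c["fx"]*p[0]/p[2]+c["cx"],c["fy"]*p[1]/p[2]+c["cy"]
def orange(c):
    h=cv2.cvtColor(c["color"],cv2.COLOR_BGR2HSV)
    m=cv2.inRange(h,(5,200,150),(19,255,255))
    cs,_=cv2.findContours(m,cv2.RETR_EXTERNAL,cv2.CHAIN_APPROX_NONE)
    return [k for k in cs if cv2.contourArea(k)>300]
E
python3 - <<'E'
from h import *
for n in("top","scene"):
    c=np.load(f"pics/{n}.npy",allow_pickle=True).item()
    for k in orange(c):
        r=cv2.minAreaRect(k);print(n,cv2.contourArea(k),r)
        ap=cv2.approxPolyDP(k,4,True)[:,0]
        for u,v in ap: print(u,v,ray(c,u,v,0.01).round(4), c["z_map"][v,u])
    col=c["color"]
    if n=="top":
        h=cv2.cvtColor(col,cv2.COLOR_BGR2HSV)
        for p in((200,200),(150,200),(215,150)):print(p,h[p[1],p[0]])
        # heights
        zs=c["z_map"];vv,uu=np.mgrid[:420,:560]
        P=np.stack([(uu-c["cx"])/c["fx"]*zs,(vv-c["cy"])/c["fy"]*zs,zs],-1)-c["t"]
        W=P@c["R"]
        m=((W[...,2]>.045)&(W[...,2]<.3)&(zs>0)&(uu<240)&(uu>85)&(vv<240)&(vv>85)).astype(np.uint8)
        cs,_=cv2.findContours(m,cv2.RETR_EXTERNAL,cv2.CHAIN_APPROX_NONE)
        k=max(cs,key=cv2.contourArea);print("plinth",cv2.approxPolyDP(k,4,True)[:,0].tolist())
        k=k[:,0].astype(float)
        pts=np.array([ray(c,u,v,.058) for u,v in k]);np.save("pics/pl.npy",np.c_[k,pts])
        for v in (228,231,234):print([W[v,u,2].round(3) for u in range(205,275,5)])
    x0,y0=(100,90) if n=="top" else (240,170)
    cv2.imwrite(f"pics/{n}crop.png",cv2.resize(col[y0:y0+170,x0:x0+200],None,fx=4,fy=3.5,interpolation=cv2.INTER_CUBIC) if 0 else cv2.resize(col[y0:y0+150,x0:x0+200],None,fx=4,fy=4,interpolation=cv2.INTER_CUBIC))
E
```

```text
top 1600.0 ((244.5117645263672, 297.6529235839844), (30.985387802124023, 55.3748779296875), 85.60128784179688)
271 281 [ 0.3901 -0.0624  0.01  ] 0.0
217 285 [0.3792 0.0583 0.01  ] 1.0511191
218 314 [0.315  0.0547 0.01  ] 1.0454528
272 310 [ 0.3259 -0.0656  0.01  ] 1.0693463
top 858.5 ((242.25001525878906, 230.75001525878906), (40.160919189453125, 22.76839828491211), 18.434947967529297)
227 215 [0.5362 0.0392 0.01  ] 1.0783362
220 235 [0.491 0.054 0.01 ] 1.0752593
258 247 [ 0.4654 -0.032   0.01  ] 1.0755397
264 227 [ 0.5104 -0.0447  0.01  ] 1.0740248
(200, 200) [ 16 160 177]
(150, 200) [ 16 157 169]
(215, 150) [ 15 156 163]
plinth [[98, 104], [92, 131], [117, 151], [104, 209], [203, 230], [227, 114], [129, 95], [126, 104]]
[np.float64(0.002), np.float64(-0.001), np.float64(0.005), np.float64(0.0), np.float64(0.006), np.float64(0.005), np.float64(0.007), np.float64(0.01), np.float64(0.012), np.float64(0.014), np.float64(0.014), np.float64(0.018), np.float64(0.0), np.float64(0.003)]
[np.float64(-0.001), np.float64(-0.0), np.float64(0.001), np.float64(0.002), np.float64(0.003), np.float64(0.006), np.float64(0.005), np.float64(0.009), np.float64(0.013), np.float64(0.011), np.float64(0.014), np.float64(0.019), np.float64(-0.0), np.float64(-0.0)]
[np.float64(0.001), np.float64(-0.001), np.float64(0.0), np.float64(-0.001), np.float64(0.007), np.float64(0.004), np.float64(0.012), np.float64(0.008), np.float64(0.009), np.float64(0.017), np.float64(0.015), np.float64(0.018), np.float64(-0.001), np.float64(-0.003)]
```

View pics/topcrop.png

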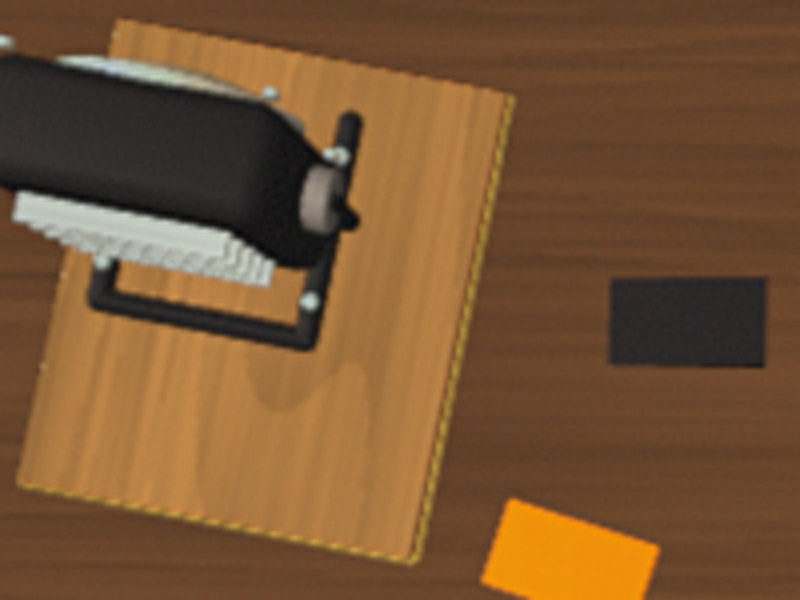

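View pics/scenecrop.png

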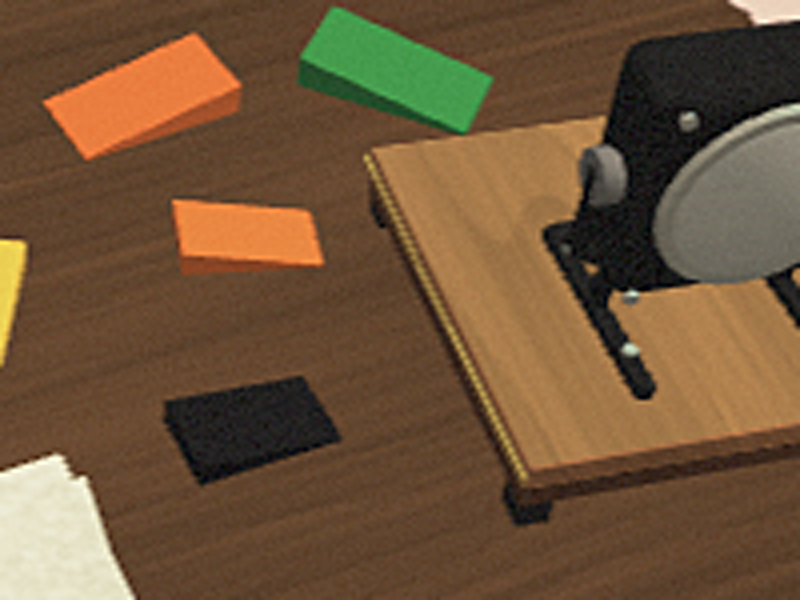

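```bash
python3 - <<'E'
from h import *
c=np.load("pics/top.npy",allow_pickle=True).item()
# shim: quad line fit
k=[k for k in orange(c) if cv2.contourArea(k)<1300][0]
def quad(k,ap,trim=.15):
    k=k.reshape(-1,2).astype(float);L=[]
    for i in range(4):
        a,b=ap[i].astype(float),ap[(i+1)%4].astype(float);d=b-a;l=np.hypot(*d);d/=l
        t=(k-a)@d;n=abs((k-a)@[-d[1],d[0]])
        s=k[(t>trim*l)&(t<(1-trim)*l)&(n<3)]
        vx,vy,x,y=cv2.fitLine(s.astype(np.float32),cv2.DIST_HUBER,0,.01,.01).ravel();L.append(np.cross([x,y,1],[x+vx,y+vy,1]))
    C=[np.cross(L[i-1],L[i]) for i in range(4)];return np.array([q[:2]/q[2] for q in C])
ap=cv2.approxPolyDP(k,4,True)[:,0]
q=quad(k,ap)
ctr=q.mean(0);q=q+ .5*np.sign(q-ctr)*0.7 # border pixel half-width
print("shim px",q.round(1))
W=np.array([ray(c,*p,.002 if p[0]<240 else .018) for p in q]);print(W.round(4))
o=np.argsort(q[:,0]);nose=W[o[:2]].mean(0);tail=W[o[2:]].mean(0);d=nose-tail
print("nose",nose,"tail",tail,"yaw",np.arctan2(d[1],d[0]),"len",np.hypot(*d[:2]),"w",np.linalg.norm(W[o[0]]-W[o[1]]),np.linalg.norm(W[o[2]]-W[o[3]]))
# plinth
h=cv2.cvtColor(c["color"],cv2.COLOR_BGR2HSV)
for p in [(x,180) for x in range(205,222)]:print(p[0],h[p[1],p[0]],end=' ')
m=cv2.inRange(h,(8,100,120),(30,215,255));m[:, :85]=0;m[:,240:]=0;m[:85]=0;m[245:]=0
m[:,219:][200:]=0
cs,_=cv2.findContours(m,cv2.RETR_EXTERNAL,cv2.CHAIN_APPROX_NONE);k=max(cs,key=cv2.contourArea)
cor=np.array([[105,211],[204,231],[228,113],[129,95]])
q=quad(k,cor,.3);print("\nplinth px",q.round(1))
P=np.array([ray(c,*p,.058) for p in q]);print(P.round(4))
print("edges",[np.linalg.norm(P[i]-P[(i+1)%4]).round(4) for i in range(4)])
for i in range(4):
    e=P[(i+1)%4]-P[i];print(np.arctan2(e[1],e[0]))
E
```

```text
shim px [[226.5 214. ]
 [219.7 235.3]
 [257.6 247.8]
 [264.5 226.2]]
[[ 0.5388  0.0414  0.002 ]
 [ 0.4902  0.0559  0.002 ]
 [ 0.4638 -0.0316  0.018 ]
 [ 0.5121 -0.0462  0.018 ]]
nose [0.51448963 0.04867137 0.002     ] tail [ 0.48793049 -0.03892402  0.018     ] yaw 1.2764040962714205 len 0.09153327672891291 w 0.050644493739464294 0.050452968372873636
205 [ 16 162 180] 206 [ 16 160 180] 207 [ 15 156 182] 208 [ 15 158 178] 209 [ 16 160 178] 210 [ 16 158 184] 211 [ 15 156 176] 212 [ 14 163 147] 213 [ 18 168 152] 214 [ 20 167 148] 215 [ 17 159 117] 216 [ 12 150 100] 217 [ 13 153 102] 218 [ 13 154 103] 219 [ 13 149 103] 220 [ 12 148 105] 221 [ 13 153 105] 
plinth px [[102.7 210.6]
 [203.8 231. ]
 [228.1 113.8]
 [130.4  94.3]]
[[0.5399 0.3026 0.058 ]
 [0.4991 0.0824 0.058 ]
 [0.7548 0.0351 0.058 ]
 [0.7957 0.2505 0.058 ]]
edges [np.float64(0.224), np.float64(0.26), np.float64(0.2192), np.float64(0.2611)]
-1.7538312115246038
-0.1828175646131328
1.3829326258720815
2.9403758743768766
```

The shim's nose is about 35 mm off the foot, askew by about 0.11 rad and 1–6 mm off line. I'll push its tail with both fingertips, set 20 mm apart and square to the plinth.

arm_command --fingers '[0.55,0.55,0.55,0.55,0.55,0.55,0.55,0.55]' --travel '[[-0.03,-0.0275,0],[-0.06,-0.055,0],[-0.09,-0.0825,0],[-0.12,-0.11,0],[-0.15,-0.1375,0],[-0.18,-0.165,0],[-0.21,-0.1925,0],[-0.24,-0.22,0]]' --dr '[[0,0,5.1],[0,0,10.2],[0,0,15.3],[0,0,20.4],[0,0,25.5],[0,0,30.6],[0,0,35.7],[0,0,41]]'

```text
time: 0.77
tool_pos: [0.3237, 0.2126, 0.2267]
tool_rot: [3.142, -0.0, 2.103]
contact_force: [0.8, 0.4, -0.4]
opening: 0.0432
grip_force: 0.0
```

arm_command --fingers '[0.55,0.55,0.55,0.55,0.55,0.55,0.55,0.55]' --travel '[[-0.04,0,0],[-0.08,0,0],[-0.12,0,0],[-0.16,0,0],[-0.2,0,0],[-0.24,0,0],[-0.28,0,0],[-0.32,-0.003,0]]' --dr '[[0,0,5.1],[0,0,10.2],[0,0,15.3],[0,0,20.4],[0,0,25.5],[0,0,30.6],[0,0,35.7],[0,0,41]]'

```text
time: 1.43
tool_pos: [0.4851, -0.064, 0.2264]
tool_rot: [-3.141, -0.0, 1.387]
contact_force: [0.2, 0.5, -0.5]
opening: 0.0205
grip_force: 0.0
```

arm_command --fingers '[0.55,0.55]' --travel '[[0,0,0],[0,0,0]]' --dr '[[0,0,0],[0,0,0]]'

```text
time: 1.6
tool_pos: [0.4845, -0.0637, 0.2258]
tool_rot: [-3.14, -0.0, 1.389]
contact_force: [0.4, -0.2, -0.4]
opening: 0.0209
grip_force: 0.0
```

arm_command --fingers '[0.55,0.55,0.55,0.55,0.55,0.55,0.55,0.55]' --travel '[[-0.006,0.002,0.03],[-0.006,0.002,0.06],[-0.006,0.002,0.09],[-0.006,0.002,0.12],[-0.006,0.002,0.15],[-0.006,0.002,0.18],[-0.006,0.002,0.2],[-0.006,0.002,0.21]]' --dr '[[0,0,0],[0,0,0],[0,0,0],[0,0,0],[0,0,0],[0,0,0],[0,0,0],[0,0,0]]'

```text
time: 2.27
tool_pos: [0.4831, -0.0664, 0.0144]
tool_rot: [-3.137, -0.001, 1.394]
contact_force: [-0.7, 0.3, -0.3]
opening: 0.0212
grip_force: 0.0
```

arm_command --fingers '[0.55,0.55,0.55]' --travel '[[0,0,0.005],[0,0,0.01],[0,0,0.01]]' --dr '[[0,0,0],[0,0,0],[0,0,0]]'

```text
time: 2.52
tool_pos: [0.4855, -0.068, 0.007]
tool_rot: [3.141, -0.0, 1.393]
contact_force: [1.0, -0.6, 0.4]
opening: 0.0206
grip_force: 0.0
```

```bash
python3 - <<'E'
from h import *
s=observe();print(s["tool_pos"],s["tool_rot"],s["contact_force"])
c=read_camera("scene");cv2.imwrite("pics/s1.png",cv2.resize(c["color"][130:280,220:420],None,fx=4,fy=4))
E
```

```text
[ 0.48553255 -0.06803258  0.00696646] [ 3.14108756e+00 -5.34765756e-05  1.39253085e+00] [ 0.96985768 -0.59242962  0.40545621]
```

View pics/s1.png

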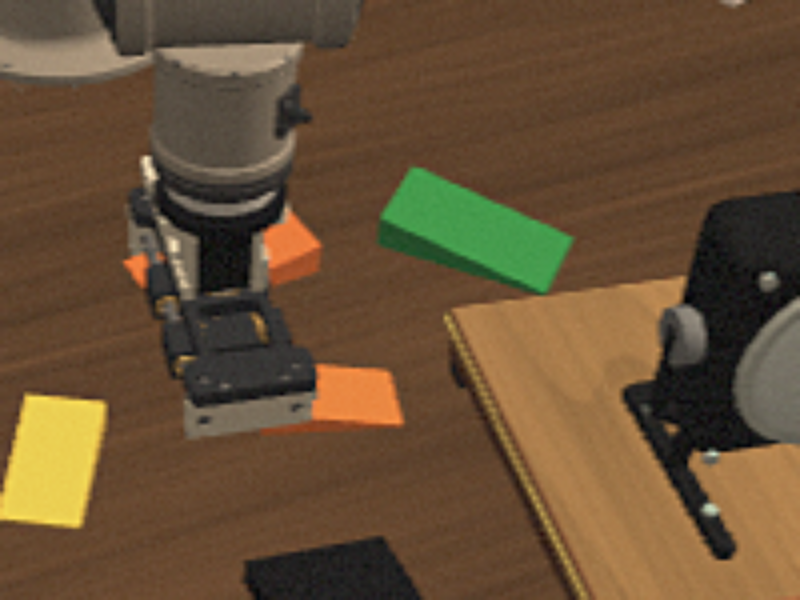

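arm_command --fingers '[0.55,0.55,0.55,0.55,0.55,0.55,0.55,0.55]' --travel '[[0.006,0,0.001],[0.011,0,0.001],[0.015,0,0.001],[0.019,0,0.001],[0.023,0,0.001],[0.027,0,0.001],[0.031,0,0.001],[0.035,0,0.001]]' --dr '[[0,0,0],[0,0,0],[0,0,0],[0,0,0],[0,0,0],[0,0,0],[0,0,0],[0,0,0]]'

```text
time: 3.23
tool_pos: [0.4917, -0.0335, 0.0057]
tool_rot: [-3.142, -0.0, 1.392]
contact_force: [-0.5, -1.2, 0.9]
opening: 0.0204
grip_force: 0.2
```

arm_command --fingers '[0.55,0.55,0.55,0.55,0.55]' --travel '[[0.004,0,0],[0.008,0,0],[0.012,0,0],[0.015,0,0],[0.015,0,0]]' --dr '[[0,0,0],[0,0,0],[0,0,0],[0,0,0],[0,0,0]]'

```text
time: 3.65
tool_pos: [0.4943, -0.0186, 0.0057]
tool_rot: [-3.141, -0.0, 1.392]
contact_force: [-0.8, -0.7, -0.3]
opening: 0.0206
grip_force: 0.0
```

```bash
python3 - <<'E'
from h import *
s=observe();print(s["tool_pos"],s["tool_rot"],s["contact_force"])
c=read_camera("scene");cv2.imwrite("pics/s2.png",cv2.resize(c["color"][130:280,220:420],None,fx=4,fy=4))
E
```

```text
[ 0.49428448 -0.01859509  0.00566605] [-3.14147616e+00 -2.30170271e-04  1.39212007e+00] [-0.83002057 -0.67413548 -0.32736701]
```

View pics/s2.png

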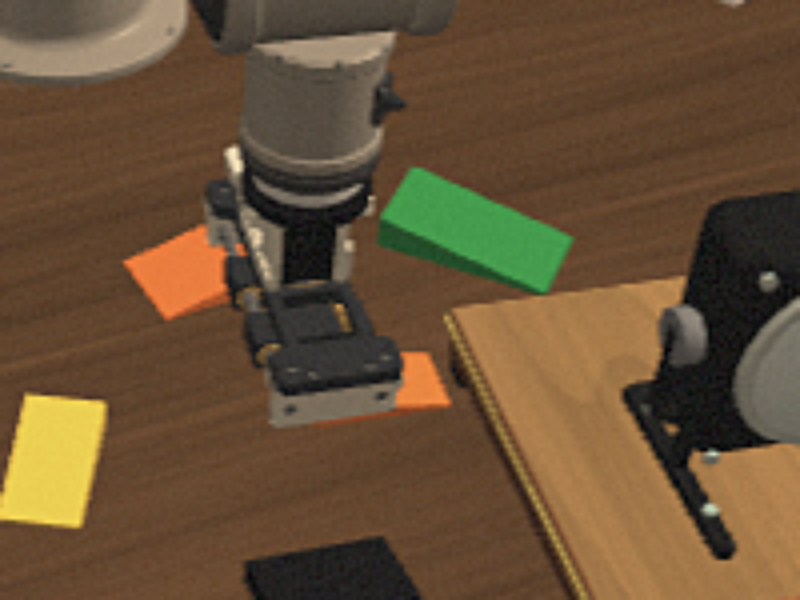

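The shim is square now, with its nose about 6 mm short of the foot (foot at crop (458,365), nose at (440,380)). I'll check the lateral line numerically and continue.

```bash
python3 - <<'E'
from h import *
f=np.array([.5166,.0944,0]);a=-.185;ux=np.array([np.cos(a),np.sin(a),0]);uy=np.array([-ux[1],ux[0],0])
for n in("top","scene"):
    c=read_camera(n)
    for k in orange(c):
        for u,v in cv2.approxPolyDP(k,3,True)[:,0]:
            p=ray(c,u,v,.003)-f
            if abs(p[1])<.12 and abs(p[0])<.06: print(n,u,v,"lat",(p@ux).round(4),"along",(p@uy).round(4))
E
```

arm_command --fingers '[0.55,0.55,0.55,0.55,0.55]' --travel '[[0.003,0,0],[0.006,0,0],[0.009,0,0],[0.012,0,0],[0.012,0,0]]' --dr '[[0,0,0],[0,0,0],[0,0,0],[0,0,0],[0,0,0]]'

```text
time: 4.22
tool_pos: [0.4964, -0.0068, 0.0057]
tool_rot: [-3.142, -0.0, 1.392]
contact_force: [-0.6, 0.2, -0.0]
opening: 0.0205
grip_force: 0.0
```

```bash
sed -i 's/>300/>60/;s/(5,200,150)/(3,150,140)/' h.py; python3 - <<'E'
from h import *
f=np.array([.5166,.0944,0]);a=-.185;ux=np.array([np.cos(a),np.sin(a),0]);uy=np.array([-ux[1],ux[0],0])
for n in("top","scene"):
    c=read_camera(n);cv2.imwrite(f"pics/{n}3.png",cv2.resize(c["color"][150:300,140:340],None,fx=4,fy=4))
    for k in orange(c):
        for u,v in cv2.approxPolyDP(k,2,True)[:,0]:
            p=ray(c,u,v,.004)-f
            if abs(p[1])<.14 and abs(p[0])<.08: print(n,cv2.contourArea(k),u,v,"lat",(p@ux).round(4),"along",(p@uy).round(4))
E
```

```text
top 7075.5 182 226 lat -0.0152 along 0.0452
top 7075.5 197 198 lat 0.0539 along 0.025
top 7075.5 210 199 lat 0.0575 along -0.0045
top 7075.5 208 196 lat 0.0633 along 0.0014
top 7075.5 210 190 lat 0.0776 along -0.0003
top 7075.5 212 193 lat 0.0718 along -0.0062
scene 96.0 326 218 lat -0.0266 along -0.0157
scene 96.0 324 230 lat 0.0156 along -0.0346
scene 96.0 337 230 lat 0.022 along -0.0018
scene 96.0 331 218 lat -0.0241 along -0.0027
```

View pics/top3.png

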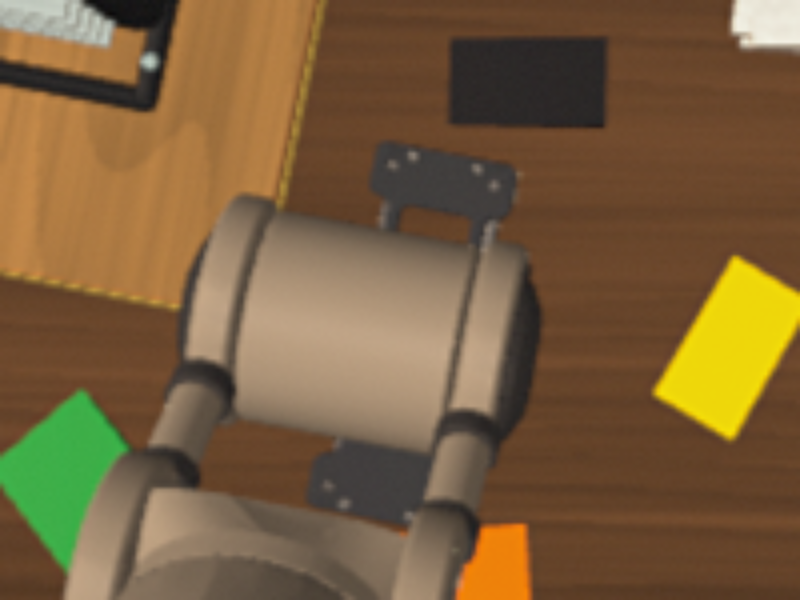

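arm_command --fingers '[0.55,0.55,0.55,0.55]' --travel '[[0.002,0,0],[0.004,0,0],[0.005,0,0],[0.005,0,0]]' --dr '[[0,0,0],[0,0,0],[0,0,0],[0,0,0]]'

```text
time: 4.65
tool_pos: [0.4973, -0.0023, 0.0057]
tool_rot: [3.142, -0.0, 1.392]
contact_force: [0.6, 0.5, 0.9]
opening: 0.0207
grip_force: 0.0
```

arm_command --fingers '[0.55,0.55,0.55]' --travel '[[0.001,0,0],[0.002,0,0],[0.002,0,0]]' --dr '[[0,0,0],[0,0,0],[0,0,0]]'

```text
time: 4.9
tool_pos: [0.4976, -0.0004, 0.0057]
tool_rot: [-3.142, -0.0, 1.392]
contact_force: [-0.1, -0.3, -0.4]
opening: 0.0208
grip_force: 0.0
```

arm_command --fingers '[0.55,0.55,0.55]' --travel '[[0.001,0,0],[0.002,0,0],[0.002,0,0]]' --dr '[[0,0,0],[0,0,0],[0,0,0]]'

```text
time: 5.15
tool_pos: [0.498, 0.0016, 0.0057]
tool_rot: [3.142, -0.0, 1.392]
contact_force: [0.5, -0.4, 0.0]
opening: 0.0206
grip_force: 0.0
```

arm_command --fingers '[0.55,0.55,0.55]' --travel '[[0.001,0,0],[0.002,0,0],[0.002,0,0]]' --dr '[[0,0,0],[0,0,0],[0,0,0]]'

```text
time: 5.4
tool_pos: [0.4984, 0.0036, 0.0057]
tool_rot: [3.142, -0.0, 1.392]
contact_force: [0.5, -0.5, -0.6]
opening: 0.021
grip_force: 0.0
```

arm_command --fingers '[0.55,0.55,0.55]' --travel '[[0.001,0,0],[0.002,0,0],[0.002,0,0]]' --dr '[[0,0,0],[0,0,0],[0,0,0]]'

```text
time: 5.65
tool_pos: [0.4987, 0.0056, 0.0057]
tool_rot: [3.142, -0.0, 1.392]
contact_force: [0.4, -0.8, 0.1]
opening: 0.0207
grip_force: 0.0
```

arm_command --fingers '[0.55,0.55,0.55]' --travel '[[0.001,0,0],[0.0015,0,0],[0.0015,0,0]]' --dr '[[0,0,0],[0,0,0],[0,0,0]]'

```text
time: 5.9
tool_pos: [0.499, 0.007, 0.0057]
tool_rot: [3.142, -0.0, 1.392]
contact_force: [-0.1, -0.8, 0.7]
opening: 0.0205
grip_force: 0.0
```

arm_command --fingers '[0.55,0.55,0.55]' --travel '[[0.001,0,0],[0.0015,0,0],[0.0015,0,0]]' --dr '[[0,0,0],[0,0,0],[0,0,0]]'

```text
time: 6.15
tool_pos: [0.4993, 0.0084, 0.0057]
tool_rot: [3.142, -0.0, 1.392]
contact_force: [0.2, -0.1, 0.0]
opening: 0.0202
grip_force: 0.0
```

arm_command --fingers '[0.55,0.55,0.55]' --travel '[[0.001,0,0],[0.0015,0,0],[0.0015,0,0]]' --dr '[[0,0,0],[0,0,0],[0,0,0]]'

```text
time: 6.4
tool_pos: [0.4995, 0.0099, 0.0057]
tool_rot: [-3.142, -0.0, 1.392]
contact_force: [-0.6, 0.2, -0.4]
opening: 0.0205
grip_force: 0.0
```

arm_command --fingers '[0.55,0.55,0.55]' --travel '[[0.001,0,0],[0.0015,0,0],[0.0015,0,0]]' --dr '[[0,0,0],[0,0,0],[0,0,0]]'

```text
time: 6.65
tool_pos: [0.4998, 0.0114, 0.0057]
tool_rot: [3.142, -0.0, 1.392]
contact_force: [0.3, 0.3, 0.1]
opening: 0.0208
grip_force: 0.0
```

arm_command --fingers '[0.55,0.55,0.55]' --travel '[[0.001,0,0],[0.0015,0,0],[0.0015,0,0]]' --dr '[[0,0,0],[0,0,0],[0,0,0]]'

```text
time: 6.9
tool_pos: [0.5001, 0.0129, 0.0057]
tool_rot: [3.142, -0.0, 1.392]
contact_force: [-0.5, 0.9, -1.0]
opening: 0.0208
grip_force: 0.0
```

arm_command --fingers '[0.55,0.55,0.55]' --travel '[[0.001,0,0],[0.0015,0,0],[0.0015,0,0]]' --dr '[[0,0,0],[0,0,0],[0,0,0]]'

```text
time: 7.15
tool_pos: [0.5004, 0.0144, 0.0057]
tool_rot: [3.142, -0.0, 1.392]
contact_force: [-0.6, -0.1, -1.1]
opening: 0.0203
grip_force: 0.0
```

arm_command --fingers '[0.55,0.55,0.55]' --travel '[[0.001,0,0],[0.0015,0,0],[0.0015,0,0]]' --dr '[[0,0,0],[0,0,0],[0,0,0]]'

```text
time: 7.4
tool_pos: [0.5006, 0.0159, 0.0057]
tool_rot: [3.142, -0.0, 1.392]
contact_force: [0.7, -0.1, 0.9]
opening: 0.0208
grip_force: 0.0
```

arm_command --fingers '[0.55,0.55,0.55]' --travel '[[0.001,0,0],[0.0015,0,0],[0.0015,0,0]]' --dr '[[0,0,0],[0,0,0],[0,0,0]]'

```text
time: 7.65
tool_pos: [0.5009, 0.0173, 0.0057]
tool_rot: [3.142, -0.0, 1.392]
contact_force: [0.1, -0.4, 0.3]
opening: 0.0204
grip_force: 0.0
```

arm_command --fingers '[0.55,0.55,0.55]' --travel '[[0.001,0,0],[0.0015,0,0],[0.0015,0,0]]' --dr '[[0,0,0],[0,0,0],[0,0,0]]'

```text
time: 7.9
tool_pos: [0.5011, 0.0188, 0.0057]
tool_rot: [-3.142, -0.0, 1.392]
contact_force: [-0.2, -0.3, -0.1]
opening: 0.0208
grip_force: 0.0
```

arm_command --fingers '[0.55,0.55,0.55]' --travel '[[0.001,0,0],[0.0015,0,0],[0.0015,0,0]]' --dr '[[0,0,0],[0,0,0],[0,0,0]]'

```text
time: 8.15
tool_pos: [0.5014, 0.0203, 0.0057]
tool_rot: [3.142, -0.0, 1.392]
contact_force: [-0.4, -0.2, 0.7]
opening: 0.021
grip_force: 0.0
```

```bash
python3 - <<'E'
from h import *
s=observe();print(s["tool_pos"],s["contact_force"])
c=read_camera("scene");cv2.imwrite("pics/s4.png",cv2.resize(c["color"][160:280,260:420],None,fx=5,fy=5))
E
```

```text
[0.50141196 0.0202891  0.00571661] [-0.35794693 -0.20353018  0.66255671]
```

View pics/s4.png

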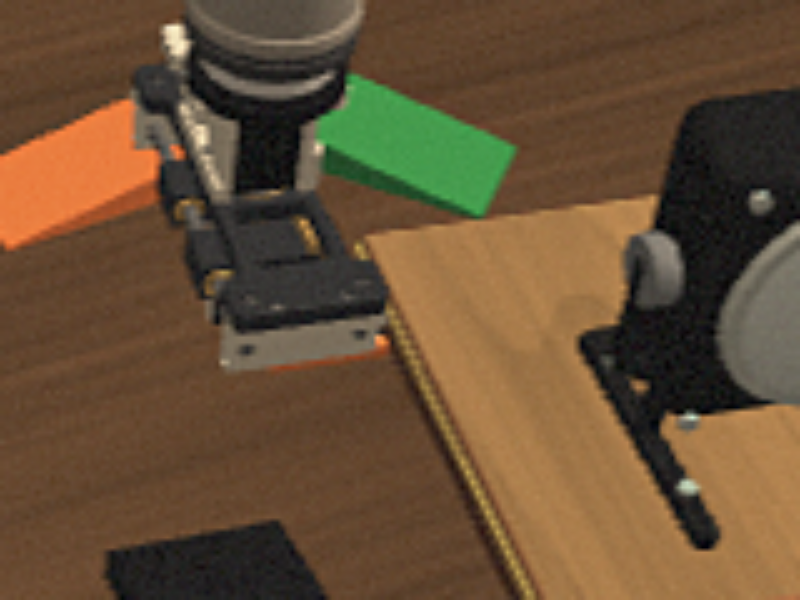

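The shim is sliding under straight (its edge shows at (385,345)) and there's no resistance yet. Continuing in small steps.

arm_command --fingers '[0.55,0.55,0.55]' --travel '[[0.0005,0,0],[0.001,0,0],[0.001,0,0]]' --dr '[[0,0,0],[0,0,0],[0,0,0]]'

```text
time: 8.45
tool_pos: [0.5016, 0.0211, 0.0057]
tool_rot: [3.142, 0.0, 1.392]
contact_force: [-0.6, -0.5, 0.3]
opening: 0.0206
grip_force: 0.4
```

arm_command --fingers '[0.55,0.55,0.55]' --travel '[[0.0005,0,0],[0.001,0,0],[0.001,0,0]]' --dr '[[0,0,0],[0,0,0],[0,0,0]]'

```text
time: 8.7
tool_pos: [0.5017, 0.0218, 0.0057]
tool_rot: [-3.141, 0.0, 1.392]
contact_force: [-1.2, -4.2, 0.4]
opening: 0.0207
grip_force: 2.2
```

arm_command --fingers '[0.55,0.55,0.55]' --travel '[[0.0005,0,0],[0.001,0,0],[0.001,0,0]]' --dr '[[0,0,0],[0,0,0],[0,0,0]]'

```text
time: 8.95
tool_pos: [0.5018, 0.0224, 0.0057]
tool_rot: [-3.141, 0.001, 1.392]
contact_force: [-1.7, -7.7, 2.1]
opening: 0.0207
grip_force: 3.6
```

arm_command --fingers '[0.55,0.55]' --travel '[[0,0,0],[0,0,0]]' --dr '[[0,0,0],[0,0,0]]'

```text
time: 9.12
tool_pos: [0.5018, 0.0224, 0.0057]
tool_rot: [-3.141, 0.001, 1.392]
contact_force: [-0.8, -6.7, 0.3]
opening: 0.0207
grip_force: 3.5
```

Snug at about 7 N. I'll back straight off, rise, shut the fingers and turn 45° so the body clears the lamp.

arm_command --fingers '[0.55,0.55,0.55,0.55,0.55,0.55,0.55,0.55]' --travel '[[-0.003,0,0],[-0.01,0,0],[-0.025,0,0],[-0.04,0,0],[-0.04,0,-0.03],[-0.04,0,-0.06],[-0.04,0,-0.09],[-0.04,0,-0.1]]' --dr '[[0,0,0],[0,0,0],[0,0,0],[0,0,0],[0,0,0],[0,0,0],[0,0,0],[0,0,0]]'

```text
time: 9.78
tool_pos: [0.4967, -0.0168, 0.1096]
tool_rot: [3.135, -0.001, 1.391]
contact_force: [1.3, 0.1, 1.1]
opening: 0.0206
grip_force: 0.0
```

arm_command --fingers '[1,1,1,1,1,1,1,1]' --travel '[[0,0,0],[0.01,0,0],[0.025,0,0],[0.045,0,0],[0.065,0,0],[0.085,0,0],[0.105,0.001,0],[0.113,0.001,0]]' --dr '[[0,0,6],[0,0,12],[0,0,18],[0,0,24],[0,0,30],[0,0,36],[0,0,42],[0,0,45]]'

```text
time: 10.45
tool_pos: [0.5163, 0.0968, 0.1058]
tool_rot: [-3.141, -0.001, 0.602]
contact_force: [-0.6, -1.3, 0.4]
opening: 0.0004
grip_force: 0.0
```

```bash
python3 - <<'E'
from h import *
f=np.array([.5166,.0944,0]);a=-.185;ux=np.array([np.cos(a),np.sin(a),0]);uy=np.array([-ux[1],ux[0],0])
c=read_camera("scene");cv2.imwrite("pics/s5.png",cv2.resize(c["color"][130:280,240:440],None,fx=4,fy=4))
s=observe();p=s["tool_pos"];R=cv2.Rodrigues(np.zeros(3))[0]
print(p,s["tool_rot"],s["contact_force"],"rel",((p-f)@ux).round(4),((p-f)@uy).round(4))
for k in orange(c):
    for u,v in cv2.approxPolyDP(k,2,True)[:,0]:
        q=ray(c,u,v,.018)-f
        if abs(q[1])<.14 and abs(q[0])<.08: print(u,v,"lat",(q@ux).round(4),"along",(q@uy).round(4))
E
```

```text
[0.51622725 0.09719604 0.10571514] [-3.14077475e+00 -1.31808451e-03  6.01853583e-01] [-1.45549497 -0.3813328  -0.83750735] rel -0.0009 0.0027
309 217 lat -0.0245 along -0.0642
315 229 lat 0.0212 along -0.0617
337 228 lat 0.0283 along -0.0059
332 223 lat 0.0084 along -0.0125
332 216 lat -0.0169 along -0.0041
```

View pics/s5.png

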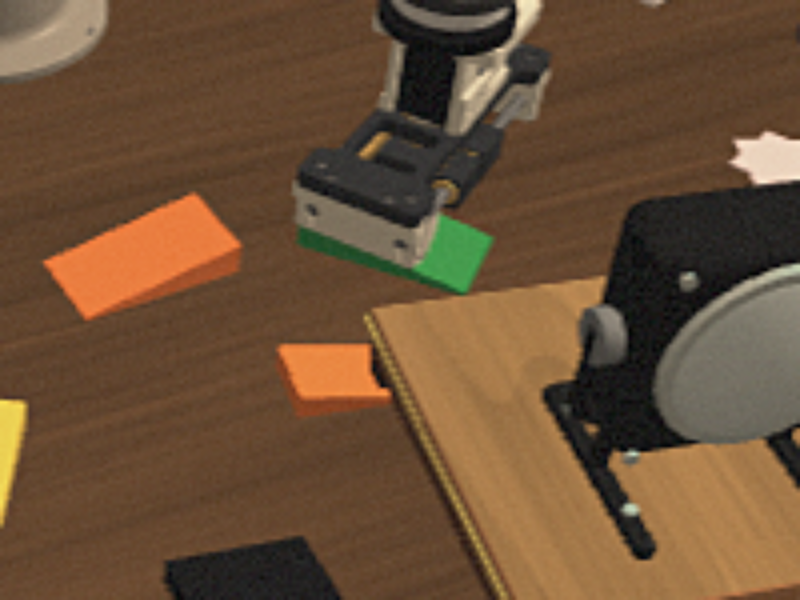

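The shim stayed in place under the foot (tail edge at crop (280–300,345–415)), and the gripper is above the corner and clear of the lamp. Now the press.

arm_command --fingers '[1,1,1,1,1]' --travel '[[-0.0013,0.0025,0.015],[-0.0013,0.0025,0.03],[-0.0013,0.0025,0.04],[-0.0013,0.0025,0.045],[-0.0013,0.0025,0.045]]' --dr '[[0,0,0],[0,0,0],[0,0,0],[0,0,0],[0,0,0]]'

```text
time: 10.92
tool_pos: [0.5155, 0.0916, 0.0597]
tool_rot: [-3.14, 0.002, 0.606]
contact_force: [0.3, -1.1, -0.5]
opening: 0.0006
grip_force: 0.0
```

arm_command --fingers '[1,1,1]' --travel '[[0,0,0.001],[0,0,0.002],[0,0,0.002]]' --dr '[[0,0,0],[0,0,0],[0,0,0]]'

```text
time: 11.17
tool_pos: [0.5166, 0.0919, 0.0592]
tool_rot: [3.141, -0.001, 0.606]
contact_force: [-0.2, 0.1, 0.8]
opening: 0.0008
grip_force: 0.0
```

arm_command --fingers '[1,1,1]' --travel '[[0,0,0.0005],[0,0,0.001],[0,0,0.001]]' --dr '[[0,0,0],[0,0,0],[0,0,0]]'

```text
time: 11.42
tool_pos: [0.5166, 0.092, 0.0583]
tool_rot: [3.141, -0.001, 0.606]
contact_force: [-0.7, 0.2, 2.6]
opening: 0.0003
grip_force: 1.7
```

arm_command --fingers '[1,1,1]' --travel '[[0,0,0.0005],[0,0,0.001],[0,0,0.001]]' --dr '[[0,0,0],[0,0,0],[0,0,0]]'

```text
time: 11.67
tool_pos: [0.5166, 0.092, 0.0581]
tool_rot: [3.141, -0.001, 0.606]
contact_force: [-4.2, 0.1, 11.6]
opening: 0.0004
grip_force: 6.1
```

arm_command --fingers '[1,1,1]' --travel '[[0,0,0.0005],[0,0,0.0005],[0,0,0.0005]]' --dr '[[0,0,0],[0,0,0],[0,0,0]]'

```text
time: 11.92
tool_pos: [0.5166, 0.092, 0.058]
tool_rot: [3.141, -0.001, 0.606]
contact_force: [-4.7, -0.5, 15.4]
opening: 0.0004
grip_force: 8.0
```

The corner takes 12–15 N with a dip of about 0.3 mm. Hold briefly at about 11 N, then release and clear.

arm_command --fingers '[1,1,1,1]' --travel '[[0,0,-0.0005],[0,0,-0.0005],[0,0,-0.0005],[0,0,-0.0005]]' --dr '[[0,0,0],[0,0,0],[0,0,0],[0,0,0]]'

```text
time: 12.25
tool_pos: [0.5166, 0.092, 0.0581]
tool_rot: [3.141, -0.001, 0.606]
contact_force: [-3.2, -1.0, 11.7]
opening: 0.0006
grip_force: 6.1
```

arm_command --fingers '[1,1,1,1,1,1,1]' --travel '[[0,0,-0.003],[0,0,-0.02],[0,0,-0.05],[0,0,-0.08],[-0.03,0,-0.11],[-0.06,0,-0.14],[-0.06,0,-0.14]]' --dr '[[0,0,0],[0,0,0],[0,0,0],[0,0,0],[0,0,0],[0,0,0],[0,0,0]]'

```text
time: 12.83
tool_pos: [0.4661, 0.0563, 0.2016]
tool_rot: [3.137, -0.004, 0.606]
contact_force: [2.0, -0.2, 0.3]
opening: 0.0002
grip_force: 0.0
```

```bash
python3 - <<'E'
from h import *
f=np.array([.5166,.0944,0]);a=-.185;ux=np.array([np.cos(a),np.sin(a),0]);uy=np.array([-ux[1],ux[0],0])
c=read_camera("scene");cv2.imwrite("pics/s6.png",cv2.resize(c["color"],None,fx=1.4,fy=1.4))
for k in orange(c):
    for u,v in cv2.approxPolyDP(k,2,True)[:,0]:
        q=ray(c,u,v,.018)-f
        if abs(q[1])<.14 and abs(q[0])<.08: print(u,v,"lat",(q@ux).round(4),"along",(q@uy).round(4))
print(observe()["contact_force"])
# plinth shift between first and now
c0=np.load("pics/scene.npy",allow_pickle=True).item()
g=[cv2.cvtColor(x["color"][190:310,330:475],cv2.COLOR_BGR2GRAY).astype(np.float32) for x in (c0,c)]
print(cv2.phaseCorrelate(g[0],g[1],cv2.createHanningWindow((145,120),cv2.CV_32F)))
E
```

```text
309 217 lat -0.0245 along -0.0642
315 229 lat 0.0212 along -0.0617
337 228 lat 0.0283 along -0.0059
332 223 lat 0.0084 along -0.0125
332 216 lat -0.0169 along -0.0041
[1.04873481 0.33581555 0.93122669]
((0.03167341613587382, 0.034140530732479135), 0.9531962184906005)
```

View pics/s6.png

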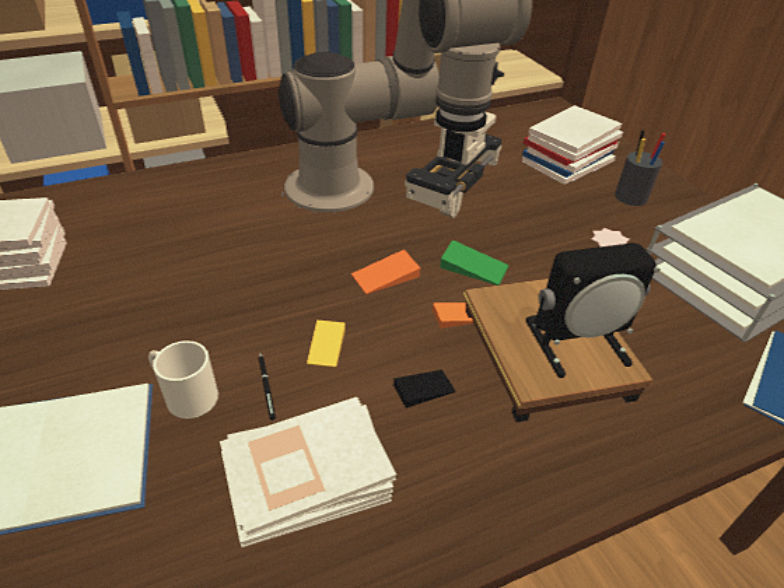

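The shim sits under the foot (450,314), the plinth hasn't shifted (0.03 px), the bystanders are where they were, and the arm is clear. Handing in.

```bash
python3 -c "
from cell import *
print(hand_in())"
```

```text
the job is handed in; nothing more can be done
None
```

I pushed the orange shim in snug under the short foot at about 7 N, then pressed the deck corner above it with 12–15 N. It dipped about 0.3 mm, the plinth did not move, and I handed the job in at about 13 s with the arm clear.

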